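# Return the refilled stain-remover bottles to their drip cups

### The job

The four stain-remover bottles have come back refilled, in a row in the grey carrier. Move the row, one bottle after another, into the steel rack so that it matches the row of drip cups there: each must stand upright in the cup of its own colour, so that drips of bleach and acid never mix. Set each one down rather than dropping it, keep the bottles upright on the way, and leave the dosing cup and the brush where they are.

Things in the scene. Friction and masses are not known exactly. Their poses are not given: they have to be found in the camera images.
- bottle_red: Loose white squeeze bottle with red cap and red band, 0.2 kg. Body 50 mm diameter up to 110 mm (grip at 75 to 110); cap 38 mm diameter, top at 138 mm. Origin: centre of its underside, z up, any yaw. Starts in a cell of the fixed grey carrier: 88 x 344 mm, walls 45 high, floor 4 thick, one row of cells at 84 mm pitch, along world y within 7 degrees, 0.18 m before or behind the rack.
- bottle_blue: Loose white squeeze bottle with blue cap and blue band, 0.2 kg. Body 50 mm diameter up to 110 mm (grip at 75 to 110); cap 38 mm diameter, top at 138 mm. Origin: centre of its underside, z up, any yaw. Starts in a cell of the fixed grey carrier: 88 x 344 mm, walls 45 high, floor 4 thick, one row of cells at 84 mm pitch, along world y within 7 degrees, 0.18 m before or behind the rack.
- bottle_yellow: Loose white squeeze bottle with yellow cap and yellow band, 0.2 kg. Body 50 mm diameter up to 110 mm (grip at 75 to 110); cap 38 mm diameter, top at 138 mm. Origin: centre of its underside, z up, any yaw. Starts in a cell of the fixed grey carrier: 88 x 344 mm, walls 45 high, floor 4 thick, one row of cells at 84 mm pitch, along world y within 7 degrees, 0.18 m before or behind the rack.
- bottle_green: Loose white squeeze bottle with green cap and green band, 0.2 kg. Body 50 mm diameter up to 110 mm (grip at 75 to 110); cap 38 mm diameter, top at 138 mm. Origin: centre of its underside, z up, any yaw. Starts in a cell of the fixed grey carrier: 88 x 344 mm, walls 45 high, floor 4 thick, one row of cells at 84 mm pitch, along world y within 7 degrees, 0.18 m before or behind the rack.
- cup_red: Fixed open square red drip cup, 76 mm wide outside, 68 inside, 32 high, floor 4 thick. Origin: centre of its underside (a bottle standing in it has its origin 4 mm higher), z up, y along the row. The cups stand at 84 mm pitch in a fixed steel rack 100 x 356 mm: row along world y within 7 degrees, end plates 62 high, rails along both sides with tops 58 mm above the counter.
- cup_blue: Fixed open square blue drip cup, 76 mm wide outside, 68 inside, 32 high, floor 4 thick. Origin: centre of its underside (a bottle standing in it has its origin 4 mm higher), z up, y along the row. The cups stand at 84 mm pitch in a fixed steel rack 100 x 356 mm: row along world y within 7 degrees, end plates 62 high, rails along both sides with tops 58 mm above the counter.
- cup_yellow: Fixed open square yellow drip cup, 76 mm wide outside, 68 inside, 32 high, floor 4 thick. Origin: centre of its underside (a bottle standing in it has its origin 4 mm higher), z up, y along the row. The cups stand at 84 mm pitch in a fixed steel rack 100 x 356 mm: row along world y within 7 degrees, end plates 62 high, rails along both sides with tops 58 mm above the counter.
- cup_green: Fixed open square green drip cup, 76 mm wide outside, 68 inside, 32 high, floor 4 thick. Origin: centre of its underside (a bottle standing in it has its origin 4 mm higher), z up, y along the row. The cups stand at 84 mm pitch in a fixed steel rack 100 x 356 mm: row along world y within 7 degrees, end plates 62 high, rails along both sides with tops 58 mm above the counter.
- dosing_cup: Bystander: loose bare-aluminium dosing cup standing beside the work, 66 mm across the rim, 60 mm high. Origin: centre of its underside.
- brush: Bystander: loose spotting brush with wooden handle, 190 mm long, lying beside the work. Origin: on its underside; its length is along its x.

How it is judged:
By the outcome, as a careful person would: the job done as asked, in the order asked, and still so for the second after the job is handed in, with the robot touching nothing.
It also fails if it takes over 118 s, if anything falls off the work surface, if the arm or the gripper's body presses on something with over 40 N, if the wrist force passes 120 N, or if a joint passes its speed limit or range.

### The arm

A 6-joint arm with a two-finger parallel gripper is mounted at the origin on the work surface. World frame = base frame: x ahead of the robot, y to its left, z up, the work surface at z = 0. Lengths are in m, angles in rad, forces in N, time in s.
With the tool pointing down it reaches from about 0.3 to 0.85 m from the base axis. Payload 4.2 kg.
Tool frame: the origin (TCP) lies midway between the tips of the shut fingers; the grasp point (between the pads) lies behind it (env.grip_depth is the z of the grasp point in the tool frame, in m); z points along the fingers, y is the line along which they close (so a half turn about z gives the same grasp; the last joint's range is limited). The gripper opens to 91 mm and grips with 3 to 60 N. Pads are 32 mm wide; open, the fingers measure 118 mm over their backs; the gripper's body (76 mm by 178 mm) begins 60 mm behind the grasp point.
Start: joints at [-1.324, 0.32, 1.565, -0, 1.257, -0.02], TCP at [0.152, -0.555, 0.214] pointing down, gripper open.
Joint ranges: [-3.11, 3.11], [-0.84, 2.01], [0.21, 2.61], [-1.34, 4.49], [0.05, 2.63], [-2.56, 2.56]. Speed limits (rad/s): [2.57, 2.57, 3.14, 3.14, 3.14, 3.14].

### API

Orientations are given as a unit quaternion [x, y, z, w].
In Python, from bench import env, eoat, solver, status, optics, ticket gives the robot as it stands. The module is installed in compiled form; this text tells all that it offers. Calls block until the motion is done:
- env.move_to(position, orientation): joint-space move of the TCP to a pose.
- env.movel(position, rotation=None, feed=0.15, stop_force=None): straight line of the TCP; rotation=None keeps the orientation; feed is the mean speed in m/s. With stop_force (N) it stops when the force on the tool has changed by that much, and returns True; else False.
- env.move_joints(angles): joint-space move.
- eoat.gripper_to(opening, newtons=None): opening from 0.0 (shut) to 1.0 (fully open); newtons is the grip in N (None keeps the last); returns when the fingers have stopped.
- env.wait(seconds).
- solver.solve_ik(position, orientation): joint angles nearest the present ones, or None.
- status.observe(): the state.
- optics.grab_frame(name): name is "side" or "top" or "wrist"; returns a dict with "color" (400x640x3 uint8, blue, green, red), "fx", "fy", "cx", "cy" (pixels), "T" (4x4, takes a point from camera to world coordinates); the wrist camera has in their place "mount" (4x4, takes a point from camera to tool coordinates, whose origin is the TCP and whose axes are the flange's). Camera axes: x right, y down, z forward; pixel columns grow to the right and rows downward; lengths in m; the calibration is good to about 2 mm. A picture is of the moment at which its call begins: read the wrist's pose just before it. There is no depth.
A pose or a line that the arm cannot do raises env.IKError and nothing moves.
- ticket.hand_in(): hands the job in; it is judged then, once.
The state is a dict: "clock": time; "joints": joint angles; "dq": joint speeds; "effort": joint torques, N m; "position": TCP position; "tcp_rot": TCP orientation; "ft_force": force on the tool from outside, world axes, zero at the start; "wrist_torque": the same for the moment, N m; "finger_gap": opening from 0.0 (shut) to 1.0 (fully open); "gripper_force": force on a finger pad.
Only numpy, scipy, OpenCV 4.12 (cv2) and the standard library are available. Lean on these libraries where they do the work, as an engineer would, in place of code of your own. Each camera call takes 0.05 s, during which the arm holds its last target. There are 200 camera calls.

## Working session

There is one attempt and no reset: what is moved stays moved. The work goes in short steps, each a Python script; the robot and the scene stay as the last script left them, time stands still between calls to the robot, and variables do not carry over. Pictures are saved under pics/ and viewed, at most 14 in all, crops included, and the job is handed in when it is done.

```bash
mkdir -p pics; python3 - <<'E'
from bench import env,status,optics
import cv2,numpy as np
np.set_printoptions(precision=4,suppress=True)
for n in("top","side"):
    f=optics.grab_frame(n);cv2.imwrite(f"pics/{n}0.png",f["color"]);print(n,f["fx"],f["fy"],f["cx"],f["cy"]);print(f["T"])
s=status.observe();print(s,env.grip_depth)
E
```

```text
top 388.96685686598386 388.96685686598386 319.7677350827732 192.71370650098027
[[ 0.0183 -0.9908  0.1343  0.4295]
 [-0.9997 -0.0199 -0.0104  0.0085]
 [ 0.013  -0.134  -0.9909  1.0837]
 [ 0.      0.      0.      1.    ]]
side 459.1061495941966 459.1061495941966 320.90531078832345 206.9999192390739
[[-0.9807 -0.1413  0.1354  0.3933]
 [-0.1954  0.6687 -0.7174  0.825 ]
 [ 0.0109 -0.7299 -0.6834  0.8232]
 [ 0.      0.      0.      1.    ]]
{'clock': 0.1, 'joints': array([-1.324 ,  0.3202,  1.5655, -0.    ,  1.2574, -0.02  ]), 'dq': array([ 0.0008, -0.0006, -0.0009,  0.    ,  0.0006, -0.001 ]), 'effort': array([  0.0013, -41.3333, -23.251 ,   0.0729,   0.0422,  -0.0001]), 'position': array([ 0.1515, -0.5542,  0.2132]), 'tcp_rot': array([ 0.9911,  0.133 , -0.0001, -0.0008]), 'ft_force': array([-0.173 , -0.086 ,  0.2156]), 'wrist_torque': array([0.0326, 0.0022, 0.004 ]), 'gripper_force': 0.0, 'finger_gap': 1.0018220905883257} -0.0188
```

View pics/top0.png

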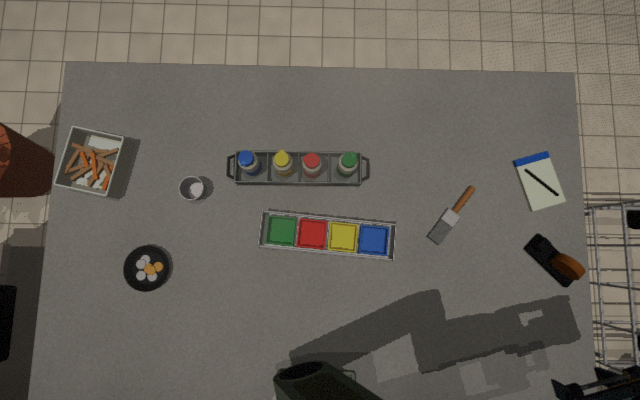

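View pics/side0.png

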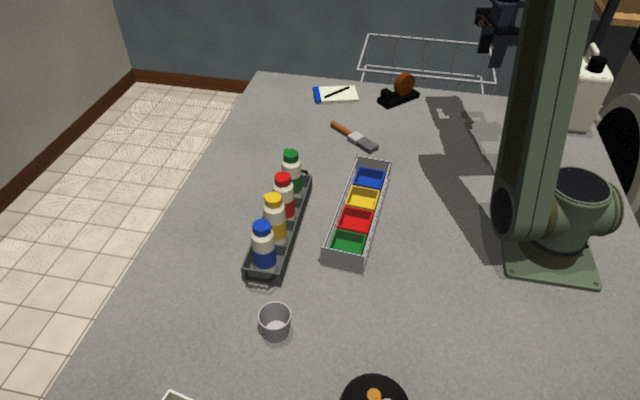

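The top view shows the carrier bottles left to right: blue (247,160), yellow (283,160), red (312,163) and green (348,163). The cups are green (281,231), red (312,234), yellow (343,237) and blue (373,240). The side view confirms this; the dosing cup and brush are well clear.

```bash
cat > h.py <<'E'
import cv2,numpy as np
from scipy.spatial.transform import Rotation as R
from bench import env,eoat,solver,status,optics,ticket
np.set_printoptions(precision=4,suppress=True)
HUE={"red":(0,8),"yellow":(20,34),"green":(45,85),"blue":(105,130)}
def mask(img,c):
    h=cv2.cvtColor(img,cv2.COLOR_BGR2HSV);a,b=HUE[c]
    m=cv2.inRange(h,(a,110,50),(b,255,255))
    if c=="red":m|=cv2.inRange(h,(172,110,50),(180,255,255))
    return m
def blobs(img,c,amin=40):
    n,l,s,ce=cv2.connectedComponentsWithStats(mask(img,c))
    return [(s[i],ce[i],l==i) for i in range(1,n) if s[i][4]>=amin]
def pose(f,s=None):
    if "T" in f:return np.array(f["T"])
    T=np.eye(4);T[:3,:3]=R.from_quat(s["tcp_rot"]).as_matrix();T[:3,3]=s["position"];return T@f["mount"]
def ray(f,uv,z,s=None):
    T=pose(f,s);d=T[:3,:3]@[(uv[0]-f["cx"])/f["fx"],(uv[1]-f["cy"])/f["fy"],1]
    return T[:3,3]+d*(z-T[2,3])/d[2]
E
python3 - <<'E'
from h import *
for n in("top","side"):
    f=optics.grab_frame(n)
    for c in HUE:
        for s,ce,m in blobs(f["color"],c):print(n,c,s,ce.round(1),ray(f,ce,.142)[:2],ray(f,ce,.032)[:2])
E
```

```text
top red [  0 138  12  40 170] [  4.9 154.6] [0.6357 0.7715] [0.6598 0.8606]
top red [303 153  16  15 187] [311.  159.8] [0.6387 0.0217] [0.6632 0.0232]
top red [296 218  31  32 828] [311.2 233.4] [0.4577 0.0174] [0.461  0.0185]
top yellow [274 150  15  17 197] [281.2 158.3] [0.6409 0.0954] [0.6656 0.1056]
top yellow [327 221  31  32 825] [342.4 236.7] [ 0.4512 -0.0579] [ 0.4537 -0.0657]
top green [270 220  25  26 379] [284.4 234.3] [0.4544 0.0818] [0.4574 0.0903]
top blue [238 150  16  16 187] [245.3 157.7] [0.6405 0.1839] [0.6651 0.2044]
top blue [513 151  37  16 240] [531.2 158.4] [ 0.654  -0.5263] [ 0.6802 -0.5888]
top blue [358 225  31  31 819] [373.3 239.7] [ 0.4454 -0.1324] [ 0.4473 -0.1489]
side red [275 171  16  16 217] [282.4 178.6] [0.6346 0.0337] [ 0.6735 -0.0941]
side red [285 200  10  19 138] [289.5 209.1] [0.5932 0.1306] [0.6255 0.0185]
side red [337 206  37  30 760] [355.1 219.6] [0.4499 0.1331] [0.4591 0.0213]
side yellow [345 185  35  26 644] [362.5 197.2] [0.444  0.0595] [ 0.4521 -0.0642]
side yellow [263 191  19  18 255] [272.7 199.2] [0.6371 0.1073] [ 0.6765 -0.0086]
side yellow [272 219  14  22 193] [279.4 230.8] [0.5977 0.1977] [0.6307 0.0964]
side green [284 149  14  14 166] [290.5 155.2] [ 0.6381 -0.0578] [ 0.6777 -0.2004]
side green [293 178   8  15  75] [296.8 184.9] [0.5966 0.0487] [ 0.6295 -0.0767]
side green [330 229  36  25 567] [348.2 241.7] [0.4545 0.1986] [0.4644 0.0975]
side blue [313  86   8  18  92] [316.5  94.4] [ 0.6356 -0.3626] [ 0.6748 -0.5544]
side blue [353 166  33  24 554] [369.  177.4] [ 0.438  -0.0127] [ 0.4452 -0.148 ]
side blue [252 218  19  19 259] [261.2 227.1] [0.6373 0.1951] [0.6767 0.0934]
side blue [253 249  23  20 304] [264.9 259.8] [0.6049 0.2786] [0.6391 0.1904]
```

```bash
cat >> h.py <<'E'
def quat(rowdeg):  # tool x along the row (angle from +x), z down
    return (R.from_euler("z",rowdeg,degrees=True)*R.from_euler("x",180,degrees=True)).as_quat()
E
python3 - <<'E'
from h import *
f=optics.grab_frame("wrist");print(f["mount"],f["fx"],f["cx"],f["cy"])
m=np.array(f["mount"]);Rm=R.from_quat(quat(90)).as_matrix()
for k,p in enumerate([(.455,-.02,.04),(.64,.06,.12)]):
    for z in(.45,.40,.36):
        cam=Rm@m[:3,3]+[0,0,z]; d=Rm@m[:3,2]
        hit=cam+d*(p[2]-cam[2])/d[2]
        t=np.array([p[0]-hit[0],p[1]-hit[1],z])
        if solver.solve_ik(t,quat(90)) is not None:break
    print(t)
    env.move_to(t,quat(90));env.wait(.3)
    s=status.observe();f=optics.grab_frame("wrist");cv2.imwrite(f"pics/w{k}.png",f["color"])
    print(s["joints"],s["clock"])
    for c in HUE:
        for b,ce,mm in blobs(f["color"],c,150):print(c,b,ce.round(1),ray(f,ce,.142,s)[:2],ray(f,ce,.032,s)[:2],ray(f,ce,.004,s)[:2])
E
```

```text
[[-0.0015 -0.9668 -0.2555  0.0711]
 [ 1.     -0.001  -0.002   0.0006]
 [ 0.0016 -0.2555  0.9668 -0.1703]
 [ 0.      0.      0.      1.    ]] 308.8412224734418 314.01270014429554 200.15212827369066
[0.4555 0.0622 0.45  ]
[ 0.1102  0.0772  1.3007 -0.      1.7639  0.1108] 3.125
red [ 296  158   43   44 1602] [316.3 179.2] [0.4582 0.0415] [0.4589 0.0205] [0.459  0.0151]
red [395 166  23  26 209] [402.4 175. ] [0.5932 0.0479] [0.625  0.0283] [0.633  0.0234]
red [414 178  26  26 507] [427.  190.4] [0.6339 0.0232] [ 0.675 -0.002] [ 0.6855 -0.0085]
yellow [399 126  19  27 195] [405.  137.2] [0.5929 0.1061] [0.6246 0.0999] [0.6327 0.0983]
yellow [419 132  31  25 560] [433.2 143.6] [0.6367 0.0965] [0.6785 0.0881] [0.6891 0.086 ]
yellow [ 293  199   41   42 1499] [312.7 219.8] [ 0.4523 -0.0256] [ 0.4517 -0.0621] [ 0.4515 -0.0713]
yellow [400 317  40  15 200] [422.  323.2] [ 0.647  -0.2202] [ 0.6911 -0.3014] [ 0.7023 -0.3221]
yellow [348 318  38  14 198] [367.3 324.6] [ 0.5495 -0.223 ] [ 0.5712 -0.3048] [ 0.5767 -0.3257]
green [ 299  114   43   44 1600] [320.  135.6] [0.4639 0.1087] [0.4659 0.10
[... 798 characters left out ...]
 0.485  -0.0547] [ 0.4777 -0.0664]
yellow [430 313 155  19 917] [513.1 322.7] [ 0.9958 -0.1621] [ 1.0777 -0.2432] [ 1.0986 -0.2639]
yellow [309 318  92  14 546] [352.4 324.7] [ 0.7076 -0.1655] [ 0.7234 -0.2474] [ 0.7275 -0.2682]
yellow [395 318  37  14 200] [412.6 323.8] [ 0.8157 -0.164 ] [ 0.8563 -0.2455] [ 0.8666 -0.2663]
green [ 204  146   40   42 1522] [223.9 166.4] [0.4984 0.1206] [0.4663 0.1043] [0.4581 0.1002]
green [304 240  23  13 171] [314.7 245.1] [ 0.64   -0.0117] [ 0.6403 -0.0583] [ 0.6404 -0.0702]
blue [301 112  26  25 486] [314.1 123.7] [0.6393 0.1852] [0.6395 0.1837] [0.6395 0.1833]
blue [222 289  19  14 196] [232.4 296.1] [ 0.496  -0.1072] [ 0.4633 -0.1757] [ 0.455  -0.1931]
```

View pics/w0.png

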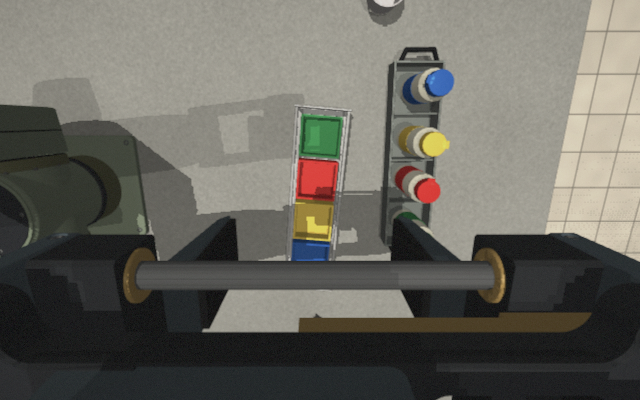

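View pics/w1.png

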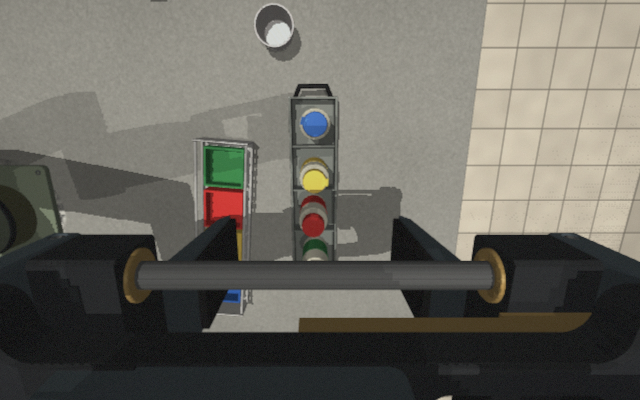

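The wrist views show cups green (320,135), red (316,179) and yellow (313,220), with blue partly hidden. They also show all four bottles; blue is nearly under the camera at (314,124). The estimates from the different views agree to about 2–3 mm, so I'll move red first.

```bash
cat >> h.py <<'E'
B={"red":(.637,.0222),"blue":(.6395,.1845),"yellow":(.640,.0955),"green":(.6405,-.070)}
u=np.array([.0067,.0837])
C={c:np.array([.4559,-.0231])+k*u for c,k in dict(green=1.5,red=.5,yellow=-.5,blue=-1.5).items()}
QB,QC=quat(90),quat(85.4)
H=.094+env.grip_depth      # TCP height above bottle underside
def tcp(xy,z): return [xy[0],xy[1],z+H]
def carry(c):
    b,g=B[c],C[c]
    eoat.gripper_to(1.0)
    env.move_to(tcp(b,.17),QB)
    env.movel(tcp(b,.03),feed=.2); hit=env.movel(tcp(b,.004),feed=.06,stop_force=8)
    eoat.gripper_to(0.3,20); s=status.observe(); print(c,"hit",hit,"gap",s["finger_gap"]*.091,"F",s["gripper_force"])
    if s["finger_gap"]<.5: print("no grasp");return False
    env.movel(tcp(b,.18),feed=.15)
    print("held",status.observe()["finger_gap"]*.091)
    env.movel(tcp(g,.18),QC,feed=.15)
    env.movel(tcp(g,.025),feed=.15)
    hit=env.movel(tcp(g,-.004),feed=.025,stop_force=4); s=status.observe()
    print("set",hit,"bottom z",s["position"][2]-H,"xy err",s["position"][:2]-g,"F",s["ft_force"],s["gripper_force"])
    eoat.gripper_to(0.85); env.movel(tcp(g,.17),feed=.15)
    s=status.observe();print("t",s["clock"]);return True
E
python3 - <<'E'
from h import *
carry("red");f=optics.grab_frame("top");cv2.imwrite("pics/t1.png",cv2.resize(f["color"][80:300,180:460],None,fx=2.5,fy=2.5))
E
```

```text
red hit False gap 0.049418853743576616 F 19.98394399881363
held 0.0494558796240865
set True bottom z 0.00766956818012389 xy err [ 0.0005 -0.0001] F [0.6546 0.183  3.3671] 20.000367164611816
t 14.0083
```

View pics/t1.png

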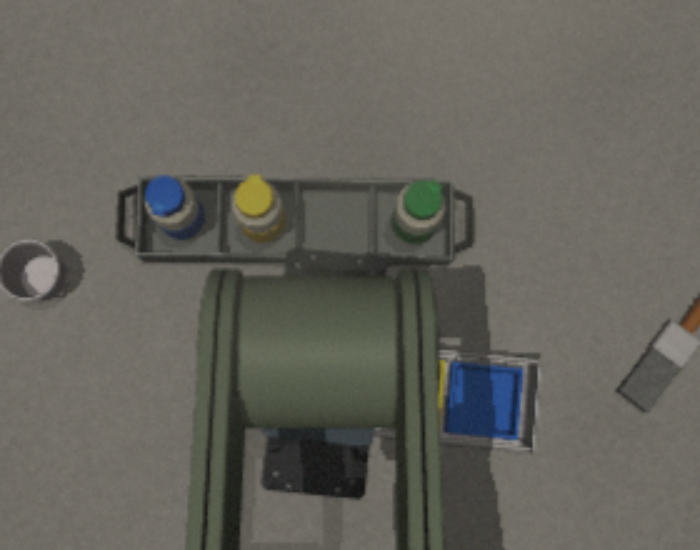

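```bash
python3 - <<'E'
from h import *
f=optics.grab_frame("side");cv2.imwrite("pics/s1.png",cv2.resize(f["color"][130:290,220:420],None,fx=3.5,fy=3.5))
for c in["red"]:
  for b,ce,m in blobs(f["color"],c):print(c,b,ce,ray(f,ce,.142)[:2]-[-.0025,.0115])
E
```

```text
red [350 179  16  16 215] [357.4465 186.9116] [0.4622 0.0154]
red [337 206  37  30 665] [355.2135 220.1414] [0.452  0.1232]
```

View pics/s1.png

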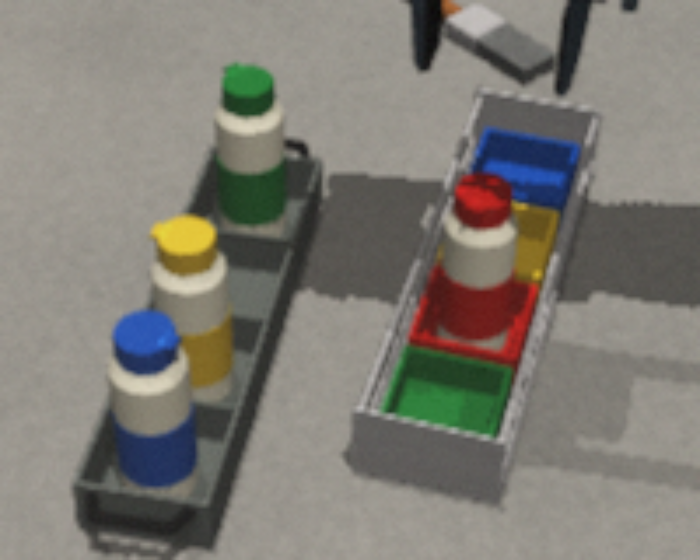

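The top crop shows red gone from its cell at (335,215) and the other three bottles undisturbed. The side crop shows red standing upright in its cup at (475,260), centred within a few mm. I'll continue with the other three.

```bash
sed -i 's/^    eoat.gripper_to(0.85); env.movel/    h2=env.movel(tcp(g,-.004),feed=.025,stop_force=4); print("second",h2,status.observe()["position"][2]-H)\n&/' h.py
python3 - <<'E'
from h import *
for c in("blue","yellow","green"):
    if not carry(c):break
env.move_to([.30,-.45,.3],QB);env.wait(.5)
for n in("side","top"):
    f=optics.grab_frame(n)
    for c in HUE:
        for b,ce,m in blobs(f["color"],c,100):
            if 180<ce[0]<460 and ce[1]>100:print(n,c,b,ce.round(1),ray(f,ce,.142)[:2]-(np.array([-.0025,.0115]) if n=="side" else 0),C[c])
    cv2.imwrite(f"pics/{n}2.png",cv2.resize(f["color"][120:290,200:430],None,fx=3.4,fy=3.4))
print(status.observe()["clock"])
E
```

```text
blue hit False gap 0.049733564618961223 F 19.974176287651062
held 0.04948459589708793
set True bottom z 0.007623474816856199 xy err [ 0.0006 -0.0001] F [0.7353 0.1423 1.6068] 20.00024914741516
second True 0.007571980492575681
t 25.65
yellow hit False gap 0.04952517220300196 F 19.998731017112732
held 0.04960813299731839
set True bottom z 0.007748308120455946 xy err [-0.0002  0.    ] F [ 0.1506 -0.0086  2.7299] 20.00019371509552
second True 0.00772490253645676
t 36.4833
green hit False gap 0.04975846493837453 F 19.986380338668823
held 0.049816528816615455
set True bottom z 0.007820018575216789 xy err [ 0.0003 -0.0001] F [0.6694 0.3241 2.5843] 20.00037968158722
second True 0.007749360921783854
t 46.8917
side red [350 179  17  16 228] [357.7 186.5] [0.4619 0.014 ] [0.4593 0.0187]
side red [358 208  16  28 251] [365.7 220.4] [0.4302 0.1195] [0.4593 0.0187]
side yellow [357 158  17  16 215] [365.1 165.4] [ 0.4552 -0.0673] [ 0.4526 -0.0649]
side yellow [367 188  13  23 206] [372.7 198. ] [0.4238 0.046 ] [ 0.4526 -0.0649]
side green [342 202  16  17 212] [349.6 209.8] [0.4683 0.0942] [0.466  0.1024]
side green [340 234  26  20 291] [354.  243.3] [0.4449 0.1892] [0.466  0.1024]
side blue [365 140  16  13 172] [371.7 146. ] [ 0.4489 -0.1502] [ 0.4459 -0.1487]
side blue [374 168  12  22 158] [379.2 177.9] [ 0.4169 -0.0272] [ 0.4459 -0.1487]
top red [296 218  31  32 711] [310.9 233.5] [0.4575 0.0181] [0.4593 0.0187]
top yellow [327 222  31  31 701] [342.5 236.6] [ 0.4514 -0.058 ] [ 0.4526 -0.0649]
top green [271 223  13  13 101] [278.1 229.8] [0.4648 0.0972] [0.466  0.1024]
top green [271 233  24  13 108] [287.1 240.7] [0.4392 0.0749] [0.466  0.1024]
top blue [358 225  31  31 620] [373.2 240. ] [ 0.4447 -0.132 ] [ 0.4459 -0.1487]
49.575
```

View pics/side2.png

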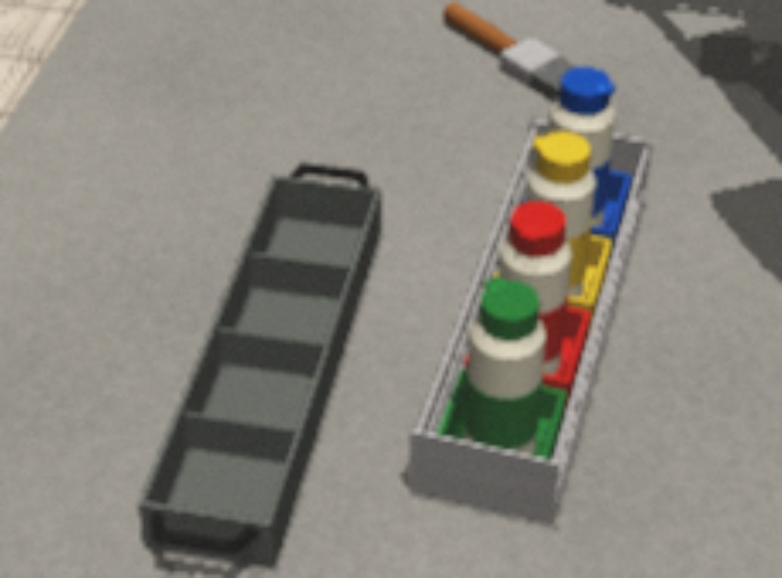

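View pics/top2.png

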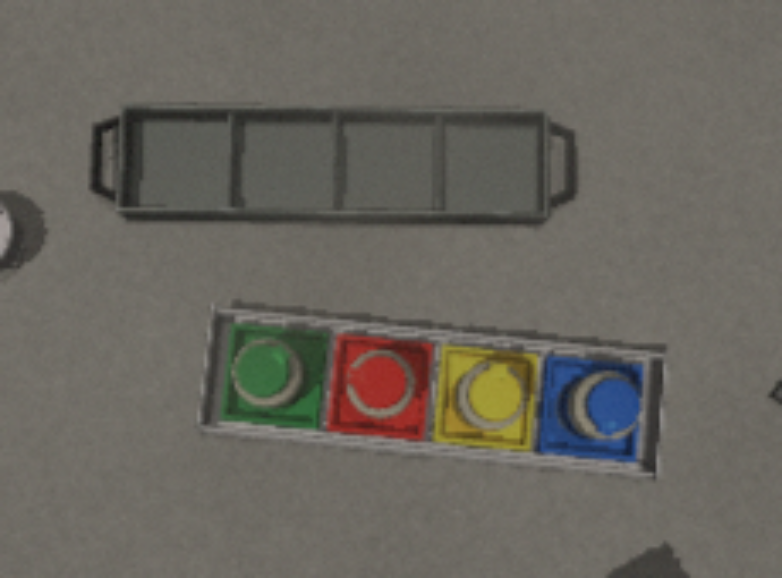

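The side crop shows all four caps in line, with each bottle upright in its own colour: green (510,305), red (537,228), yellow (564,157) and blue (585,90). The top crop shows each bottle inside its cup and the carrier empty, so I'm handing in.

```bash
python3 -c "
from bench import ticket
print(ticket.hand_in())"
```

```text
the job is handed in; nothing more can be done
None
```

All four bottles stand upright in the drip cups of their own colours, each set down under force control; the job was handed in at about 50 s on the robot's clock.

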